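# Return a spanner to its peg

### The arm

A 6-joint arm with a two-finger parallel gripper is mounted at the origin on a cart in front of the work surface, level with it; the furniture and walls round the work are solid. World frame = base frame: x ahead of the robot, y to its left, z up, the work surface at z = 0. Lengths are in m, angles in rad, forces in N, time in s.
With the tool pointing down it reaches from about 0.3 to 0.875 m from the base axis. Payload 6.4 kg.
Tool frame: the origin (TCP) lies on the mounting face of the last link; the fingertips stand 173 mm ahead of it and the grasp point (between the pads) lies 155 mm ahead of it (ctrl.tip_reach is the distance from the TCP to the fingertips, in m); z points along the fingers, y is the line along which they close (so a half turn about z gives the same grasp; the last joint's range is limited). The gripper opens to 85 mm and grips with 20 to 120 N. Pads are 22 mm wide; open, the fingers measure 114 mm over their backs; the gripper's body (76 mm by 85 mm) begins 54 mm behind the grasp point. The pads swing forward as they close: fully open they stand 13 mm farther back than shut.
Start: joints at [-1.312, 0.181, 1.607, -0, 1.354, -0.206], TCP at [0.258, -0.514, 0.405] pointing down, gripper open.
Joint ranges: [-2.99, 2.99], [-0.89, 2.07], [0.3, 2.58], [-1.14, 4.28], [0, 2.63], [-3.12, 3.12]. Speed limits (rad/s): [2.57, 2.57, 3.01, 3.14, 3.14, 3.14].

### API

Orientations are given as a unit quaternion [w, x, y, z].
In Python, from bench import ctrl gives the robot as it stands.
- The arm moves only by the shell command python3 -m pendant 'ROWS'. ROWS is JSON, a list that holds one entry, the list of rows, each a list of 7 numbers: the opening, from 0 (shut) to 1 (fully open), then the shift along the tool's x, y, z in mm, then the turn, a rotation vector about the tool's x, y, z in rad. A call has 1 to 5 rows; each row is the pose to reach, as a shift and turn from the pose commanded when the call began, along the tool's axes at that moment; what a row does not reach only later rows make up. A row lasts 1/12 s, in which the tool goes at most 41.7 mm and 7.16 degrees, less where a joint would pass 70% of its speed; a pose out of reach is approached as far as the arm can. A call with a gripper value outside its range is refused whole. The fingers move at their own pace and stop on an object; the grip force is fixed at half the most. Time passes only in rows, so rows that repeat a pose let the fingers close. It gives the time, the measured TCP pose, the force, the opening and the grip force at its end, in the units of the state.
- ctrl.get_obs(): the state, without advancing time (a new reading comes with each control period).
- ctrl.camera(name): name is "scene" or "top" or "wrist"; returns the picture (420x560x3 uint8, red, green, blue); there is no depth.
- ctrl.camera_params(name): a dict with "mtx" (3x3 intrinsics, pixels), "world_from_camera" (4x4, takes a point from camera to world coordinates); the wrist camera has in their place "tool_from_camera" (4x4, takes a point from camera to tool coordinates, whose origin is the TCP and whose axes are the flange's). Camera axes: x right, y down, z forward; pixel columns grow to the right and rows downward; lengths in m; the calibration is good to about 2 mm. A picture is of the moment at which its call begins: read the wrist's pose just before it. camera_params takes no time and is no camera call.
- ctrl.hand_in(): hands the job in; it is judged then, once.
Trained networks look in the newest picture that a camera, given by its name, has taken for a name from the list of things; names that differ only in an ending like _2 or _b are one class to them, and where a whole thing is asked for, a point or a joint stands for the part that bears it (a point fixed in the world has none). Each returns a list of dicts, best first, with "confidence" (0 to 1); they miss things now and then, are a little off and sometimes report something else, mostly with a low value. They report only what shows in the picture. A call takes as long as a camera call.
- ctrl.boxes_of(camera, name): "point" ([column, row] as shares, 0 to 1, of the picture: columns of its width, rows of its height, amid what is visible of it).
The state is a dict: "time_s": time; "q": joint angles; "dq": joint speeds; "joint_efforts": joint torques, N m; "eef_pos": TCP position; "eef_rot": TCP orientation; "wrist_force": force on the tool from outside, world axes, zero at the start; "torque": the same for the moment, N m; "opening": opening from 0.0 (shut) to 1.0 (fully open); "grasp_force": force on a finger pad.
Only numpy, scipy, OpenCV 4.12 (cv2) and the standard library are available. Lean on these libraries where they do the work, as an engineer would, in place of code of your own. Each camera call takes 0.05 s, during which the arm holds its last target. There are 200 camera calls.

### The job

The small roll of tape is hanging on a spanner's peg on the sloping tool rack. Take it off and lay it flat on a free spot of the bench without it touching any of the things lying there, then hang the loose spanner by its ring on the peg that you freed, pushed right down to the wooden collar and pointing straight down the slope like the other two. Leave the two hung spanners and everything else on the bench undisturbed.

Things in the scene. Friction and masses are not known exactly. Their poses are not given: they have to be found in the camera images.
- panel: Fixed sloping plywood face of the tool rack, tilted 40 deg from level, facing the robot. Origin: axis of the middle peg, at the top of its collar (the seat). x points up the slope, away from the robot; y to the rack's left; z out of the face along the pegs. Three pegs at y = -100, 0, +100 mm (x = 0), all occupied at the start. Plywood face at z = -10 mm, from x = -165 to +35 mm, 300 mm wide.
- rack: The rack's plywood base board, 200 x 300 mm, 12 mm thick, fixed on the bench; it bears the panel. Origin: centre of its underside; x to the rack's back. The rack covers x -100..+100, y -150..+150 mm of this frame, is 20 mm high at the front edge and 149 mm at the back (peg tips 153 mm).
- peg_tip (a point): Rounded tip of the middle steel peg. Each peg is 10 mm in diameter and stands 25 mm above its seat, the top of a wooden collar (44 mm diameter, 10 mm high). A wooden batten 14 mm wide, level with the collars (top at the panel's z = 0), runs across at the panel's x = -115 mm and carries the lower ends of the spanners.
- spanner: Loose steel spanner lying flat on the bench, 162 mm long, 10 mm thick, about 140 g: round ring at one end (34 mm outside, eye 20 mm right through), open jaw 30 mm wide at the other. Origin: centre of the eye, on the underside. x points from jaw to ring (jaw tips at x = -145 mm), z up. Straight shank 14 mm wide, 8 mm thick (z 1..9 mm), x = -15 to -113 mm. Hang it underside to the panel.
- spanner_tail (a point): Point between the jaw tips of the loose spanner, at its x = -145 mm, mid thickness.
- tape_roll: Small roll of black tape, 60 mm outer diameter, 19 mm thick, hole about 24 mm diameter, 60 g. At the start it hangs flat on one of the three pegs, resting on the collar. Origin: centre of its underside (the face toward the panel); z along its axis.
- hung_long: Spanner of the same form, 170 mm long, hanging on one of the pegs; to be left alone. Origin: centre of the eye on the side toward the panel, x toward the ring end. Ring 34 mm, jaw 30 mm wide, 10 mm thick.
- hung_short: Spanner of the same form, 152 mm long, hanging on one of the pegs; to be left alone. Origin and axes as for hung_long.
- carton: Bystander: low cardboard staple carton with a pale top, lying flat, 74 (x) x 118 (y) x 36 mm high. Origin: centre of its underside.
- tin: Bystander: round screw tin with a white lid, 68 mm diameter, 44 mm high. Origin: centre of its underside.
- block: Bystander: wooden offcut, 60 (x) x 90 (y) x 40 mm high. Origin: centre of its underside.
- measure: Bystander: tape measure, 39 (x) x 90 (y) x 64 mm high. Origin: centre of its underside.

How it is judged:
On the way:
1. the roll of tape lies flat on the bench, let go and at rest, clear of the rack and the spanner (height (world z) of tape_roll between -0.005 and 0.006 m and angle between tape_roll's own z axis and vertical below 0.1 rad and linear speed of tape_roll below 0.02 m/s and contact force between tape_roll and rack below 0.05 N and contact force between tape_roll and spanner below 0.05 N and contact force between tape_roll and the fingers below 0.05 N), for 0.2 s.
At the end, for the whole second after the job is handed in: Spanner: eye centre within 9 mm of the freed peg's axis, seated within 4 mm of the collar, flat to the panel within 0.12 rad, jaw tips over 120 mm down the slope, at rest. Roll of tape: flat on the bench top (within 6 mm, tilt under 0.1 rad), at rest, touching neither rack nor spanner (all of step 1 and x of spanner in the frame of panel between -0.009 and 0.009 m and z of spanner in the frame of panel between -0.003 and 0.004 m and angle between the z axis of spanner and the z axis of panel, either way round below 0.12 rad and x of spanner_tail in the frame of panel below -0.12 m and linear speed of spanner below 0.02 m/s and (y of spanner in the frame of panel between -0.109 and -0.091 m or y of spanner in the frame of panel between -0.009 and 0.009 m or y of spanner in the frame of panel between 0.091 and 0.109 m)).
It fails at once if a hung spanner is moved by more than 20 mm (distance of any of hung_long, hung_short from where it was at the start of the episode above 0.02 m).
It fails at once if a bystander is moved by more than 15 mm (distance of any of carton, tin, block, measure from where it was at the start of the episode above 0.015 m).
It fails at once if the roll of tape touches a bystander (contact force between tape_roll and carton above 0.3 N or contact force between tape_roll and tin above 0.3 N or contact force between tape_roll and block above 0.3 N or contact force between tape_roll and measure above 0.3 N).
It also fails if it takes over 64 s, if anything falls off the work surface, if the arm or the gripper's body presses on something with over 40 N, if the wrist force passes 120 N, or if a joint passes its speed limit or range.

## Working session

There is one attempt and no reset: what is moved stays moved. The work goes in short steps, Python scripts to look and compute and a shell command to move; the robot and the scene stay as the last step left them, time stands still between calls to the robot, and variables do not carry over. Pictures are saved under pics/ and viewed, at most 10 in all, crops included, and the job is handed in when it is done.

```bash
ls; mkdir -p pics; python3 - <<'E'
from bench import ctrl
import cv2,numpy as np
for n in ("top","scene"):
    im=ctrl.camera(n); cv2.imwrite(f"pics/{n}0.png",im[:,:,::-1])
    p=ctrl.camera_params(n); print(n,np.round(p["mtx"],1).tolist(),np.round(p["world_from_camera"],3).tolist())
print(ctrl.camera_params("wrist"))
o=ctrl.get_obs();print(o)
for n in ["panel","peg_tip","spanner","spanner_tail","tape_roll","hung_long","hung_short","carton","tin","block","measure"]:
    for c in("top",): print(n,[(np.round(np.array(d["point"])*[560,420],0).tolist(),round(d["confidence"],2)) for d in ctrl.boxes_of(c,n)[:3]])
E
```

```text
pics
top [[449.3, 0.0, 284.4], [0.0, 449.3, 215.6], [0.0, 0.0, 1.0]] [[-0.006, -0.997, 0.08, 0.452], [-1.0, 0.005, -0.012, -0.091], [0.011, -0.08, -0.997, 1.375], [0.0, 0.0, 0.0, 1.0]]
scene [[533.6, 0.0, 279.2], [0.0, 533.6, 214.9], [0.0, 0.0, 1.0]] [[0.742, -0.389, 0.546, -0.327], [-0.67, -0.414, 0.616, -1.033], [-0.014, -0.823, -0.567, 1.006], [0.0, 0.0, 0.0, 1.0]]
{'mtx': array([[295.67276549,   0.        , 277.10666301],
       [  0.        , 295.67276549, 207.6481371 ],
       [  0.        ,   0.        ,   1.        ]]), 'tool_from_camera': array([[-9.80426931e-04, -9.65964410e-01, -2.58673146e-01,
         6.54259181e-02],
       [ 9.99999378e-01, -8.09447007e-04, -7.67491032e-04,
         9.14137191e-05],
       [ 5.31986819e-04, -2.58673738e-01,  9.65964603e-01,
         3.11572580e-02],
       [ 0.00000000e+00,  0.00000000e+00,  0.00000000e+00,
         1.00000000e+00]])}
{'time_s': 0.1, 'q': array([-1.31232071e+00,  1.81516478e-01,  1.60789609e+00, -1.69155904e-05,
        1.35381621e+00, -2.06311339e-01]), 'dq': array([ 0.000774  , -0.0011517 , -0.00166285,  0.00151537, 
[... 244 characters left out ...]
y([-8.17568603e-04,  9.73117201e-01,  2.30309016e-01, -2.95895673e-05]), 'wrist_force': array([ 1.1773809 , -0.47072948, -0.76532016]), 'torque': array([0.04489919, 0.02292379, 0.0698173 ]), 'grasp_force': 0.0, 'opening': 0.9990080712522601}
panel [([229.0, 203.0], 0.71)]
peg_tip [([228.0, 201.0], 0.83)]
spanner [([333.0, 245.0], 0.7)]
spanner_tail [([337.0, 244.0], 0.76)]
tape_roll [([228.0, 187.0], 0.64), ([177.0, 279.0], 0.57)]
hung_long [([262.0, 209.0], 0.57), ([331.0, 180.0], 0.3)]
hung_short [([194.0, 203.0], 0.58), ([230.0, 202.0], 0.2)]
carton [([177.0, 279.0], 0.93)]
tin [([272.0, 279.0], 0.79), ([330.0, 178.0], 0.48)]
block [([373.0, 166.0], 0.95)]
measure [([333.0, 180.0], 0.68)]
```

```bash
python3 - <<'E'
import cv2
a=cv2.imread("pics/top0.png")[120:340,130:430]
cv2.imwrite("pics/topc.png",cv2.resize(a,(800,587),interpolation=cv2.INTER_CUBIC))
E
```

```text
(no output)
```

View pics/topc.png

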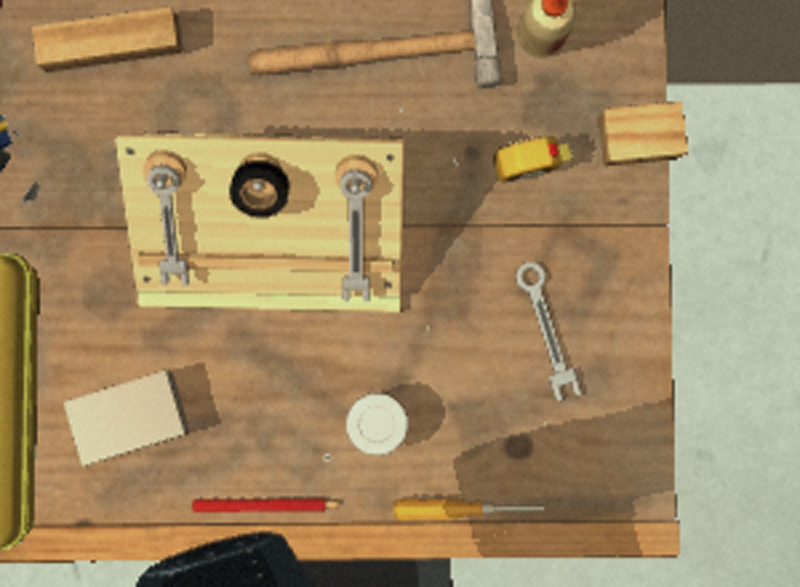

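View pics/scene0.png

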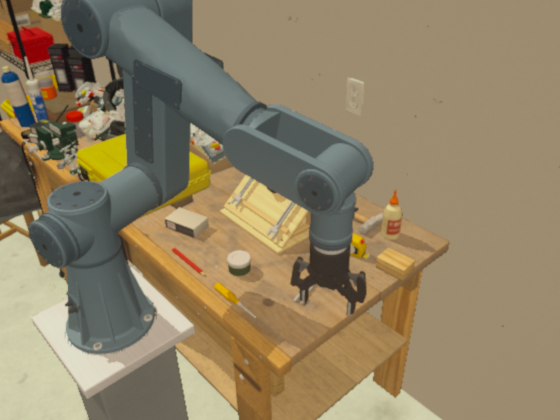

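The top view shows the roll on the middle peg (crop 260,187), hung spanners left and right of it, and the loose spanner's ring at crop (531,278) with its jaw at (565,388). There is free bench in front of the rack, between carton and tin, at about (265,380).

```bash
cat > h.py <<'E'
from bench import ctrl
import numpy as np, cv2
from scipy.spatial.transform import Rotation as R
def pose():
    o=ctrl.get_obs(); q=np.array(o["eef_rot"]); return np.array(o["eef_pos"]),R.from_quat(q[[1,2,3,0]])
def cam(name):
    p=ctrl.camera_params(name)
    if name!="wrist": return p["mtx"],p["world_from_camera"]
    T=np.eye(4); t,r=pose(); T[:3,3]=t; T[:3,:3]=r.as_matrix(); return p["mtx"],T@p["tool_from_camera"]
def ray(name,px):
    K,T=cam(name); d=T[:3,:3]@np.linalg.solve(K,[px[0],px[1],1]); return T[:3,3],d
def at(name,px,z):   # point on horizontal plane z
    o,d=ray(name,px); return o+d*(z-o[2])/d[2]
def proj(name,P):
    K,T=cam(name); c=(np.asarray(P)-T[:3,3])@T[:3,:3]; u=c@K.T; return u[...,:2]/u[...,2:]
def mat(x,z):   # tool rotation from x hint and z axis
    z=np.array(z,float);z/=np.linalg.norm(z); x=np.array(x,float); x-=z*(x@z); x/=np.linalg.norm(x)
    return R.from_matrix(np.c_[x,np.cross(z,x),z])
def go(g,rot,reach=.155):   # shift (mm) and turn in tool axes so that grasp point is at g
    t,r=pose(); tgt=np.array(g)-rot.as_matrix()[:,2]*reach
    d=r.inv().apply(tgt-t)*1000; v=(r.inv()*rot).as_rotvec()
    print("shift",np.round(d,1),"turn",np.round(v,3), "rows",round(max(np.linalg.norm(d)/41.7,np.degrees(np.linalg.norm(v))/7.16),1))
E
python3 - <<'E'
from h import *
f=lambda u,v:(130+u*300/800,120+v*300/800)
for n,u,v,z in [("TL",118,137,.149),("TR",404,140,.149),("FL board",138,306,.016),("FR board",400,311,.016),("pegL",162,179,.153),("pegR",355,182,.153),("roll",260,188,.15),
 ("ring",531,277,.01),("tail",567,390,.005),("jawL",561,398,.01),("jawR",577,391,.01),("spot",265,380,0),("carton",124,418,.036),("tin",377,424,.044),("cartonR",185,432,.036),("penc",265,505,0)]:
    print(n,np.round(at("top",f(u,v),z),3))
t,r=pose();print(r.as_matrix().round(2))
E
```

```text
TL [0.673 0.197 0.149]
TR [ 0.669 -0.098  0.149]
FL board [0.504 0.203 0.016]
FR board [ 0.496 -0.094  0.016]
pegL [0.629 0.15  0.153]
pegR [ 0.625 -0.048  0.153]
roll [0.619 0.05  0.15 ]
ring [ 0.535 -0.243  0.01 ]
tail [ 0.406 -0.283  0.005]
jawL [ 0.397 -0.276  0.01 ]
jawR [ 0.405 -0.294  0.01 ]
spot [0.419 0.061 0.   ]
carton [0.379 0.212 0.036]
tin [ 0.371 -0.068  0.044]
cartonR [0.363 0.145 0.036]
penc [0.279 0.06  0.   ]
[[ 0.89  0.45  0.  ]
 [ 0.45 -0.89 -0.  ]
 [-0.    0.   -1.  ]]
```

```bash
cat >> h.py <<'E'
yaw=np.radians(-1.2); PO=np.array([.643,.051,.134])
RP=(R.from_euler("z",yaw)*R.from_euler("y",-40,degrees=True)).as_matrix() # panel axes in columns
def P(x,y,z): return PO+RP@np.array([x,y,z])/1000
RT=mat(RP[:,0],-RP[:,2])
E
python3 - <<'E'
from h import *
print(RP.round(3)); go(P(-7,0,140),RT)
E
```

```text
[[ 0.766  0.021 -0.643]
 [-0.016  1.     0.013]
 [ 0.643  0.     0.766]]
shift [ 425.2 -423.4   49.2] turn [-0.169  0.684  0.466] rows 14.4
```

```bash
r='[1,425,-423,49,-0.169,0.684,0.466]'; python3 -m pendant '[[[1,425,-423,49,-0.169,0.684,0.466],[1,425,-423,49,-0.169,0.684,0.466],[1,425,-423,49,-0.169,0.684,0.466],[1,425,-423,49,-0.169,0.684,0.466],[1,425,-423,49,-0.169,0.684,0.466]]]'; python3 - <<'E'
from h import *
go(P(-7,0,140),RT)
E
```

```text
time_s: 1.07
eef_pos: [0.3239, -0.3156, 0.3877]
eef_rot: [0.002, 0.965, 0.052, 0.259]
wrist_force: [1.2, 0.4, 0.4]
opening: 1.002
grasp_force: 0.0
shift [ 128.3 -357.4   98.1] turn [-0.043  0.173  0.116] rows 9.4
```

```bash
python3 -m pendant '[[[1,128,-357,98,-0.043,0.173,0.116],[1,128,-357,98,-0.043,0.173,0.116],[1,128,-357,98,-0.043,0.173,0.116],[1,128,-357,98,-0.043,0.173,0.116],[1,128,-357,98,-0.043,0.173,0.116]]]'; python3 - <<'E'
from h import *
go(P(-7,0,140),RT)
E
```

```text
time_s: 1.48
eef_pos: [0.3884, -0.1183, 0.3701]
eef_rot: [0.004, 0.94, -0.008, 0.34]
wrist_force: [1.0, -0.9, 0.6]
opening: 1.0
grasp_force: 0.0
shift [  34.4 -174.4   47.1] turn [0.    0.003 0.004] rows 4.4
```

```bash
python3 -m pendant '[[[1,34,-174,47,0,0.003,0.004],[1,34,-174,47,0,0.003,0.004],[1,34,-174,47,0,0.003,0.004],[1,34,-174,47,0,0.003,0.004],[1,34,-174,47,0,0.003,0.004]]]';  python3 -m pendant '[[[1,0,0,0,0,0,0],[1,0,0,0,0,0,0]]]'; python3 - <<'E'
from h import *
go(P(-7,0,140),RT)
im=ctrl.camera("wrist")[:,:,::-1].copy(); cv2.imwrite("pics/w1raw.png",im)
a=np.linspace(0,2*np.pi,40)
def dr(pts,c):
    u=np.round(proj("wrist",np.array(pts))).astype(int)
    for p in u: cv2.circle(im,tuple(map(int,p)),1,c,-1)
dr([P(-7+30*np.cos(t),30*np.sin(t),19) for t in a],(0,0,255))
for y in(-100,0,100): dr([P(22*np.cos(t),y+22*np.sin(t),0) for t in a],(255,0,0)); dr([P(0,y,25)],(0,255,0))
dr([P(x,y,-10) for x in(35,-165) for y in (-150,150)],(255,0,255))
cv2.imwrite("pics/w1.png",im)
E
```

```text
time_s: 1.9
eef_pos: [0.4478, 0.0567, 0.3554]
eef_rot: [0.002, 0.94, -0.008, 0.342]
wrist_force: [-0.3, -0.7, -0.1]
opening: 0.997
grasp_force: 0.0
time_s: 2.07
eef_pos: [0.4475, 0.0545, 0.355]
eef_rot: [0.002, 0.94, -0.007, 0.341]
wrist_force: [0.5, -0.7, -0.3]
opening: 1.002
grasp_force: 0.0
shift [ 0.7 -0.6 -0.1] turn [-0.004  0.003  0.004] rows 0.0
```

View pics/w1.png

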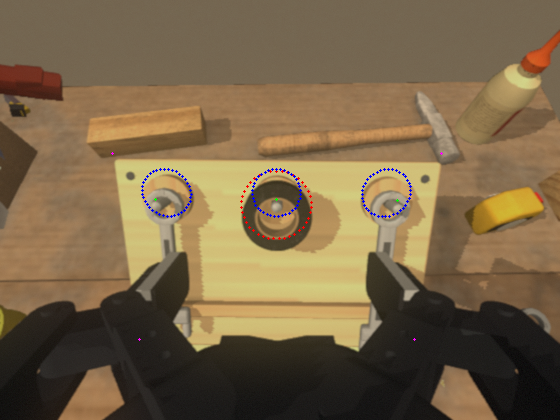

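```bash
python3 - <<'E'
import cv2
a=cv2.imread("pics/w1raw.png")[145:255,110:450]
cv2.imwrite("pics/w1z.png",cv2.resize(a,(800,259),interpolation=cv2.INTER_CUBIC))
E
```

```text
(no output)
```

View pics/w1z.png

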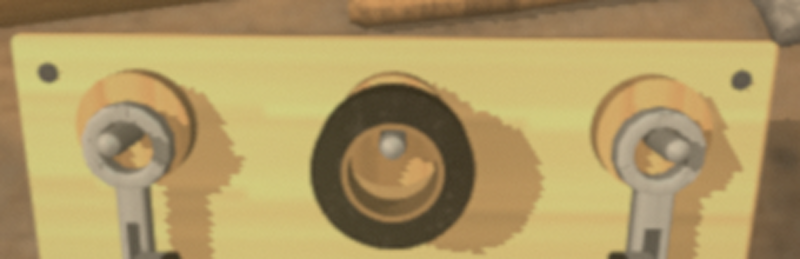

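```bash
python3 - <<'E'
from h import *
from scipy.optimize import least_squares
w=lambda u,v:[110+(u+.5)/2.353-.5,145+(v+.5)/2.353-.5]
t=lambda u,v:[130+(u+.5)*.375-.5,120+(v+.5)*.375-.5]
L=[[35,150,-10],[35,-150,-10],[0,100,24],[0,0,24],[0,-100,24]]
W=np.array([w(12,36),w(777,43),w(107,145),w(392,146),w(678,151)])
LT=[[35,150,-10],[35,-150,-10],[0,100,24],[0,-100,24]]
Tp=np.array([t(118,137),t(404,140),t(162,179),t(355,182)])
def mk(p,L):
    M=(R.from_euler("z",p[3])*R.from_euler("y",-40,degrees=True)).as_matrix()
    return p[:3]+np.array(L)@M.T/1000
def f(p,ww=1,wt=1): return np.r_[ww*(proj("wrist",mk(p,L))-W).ravel(),wt*(proj("top",mk(p,LT))-Tp).ravel(),(p[2]-.134)*2000]
for a in((1,1),(1,0),(0,1)):
    s=least_squares(f,[.643,.051,.134,-.02],x_scale=.01,args=a); print(s.x.round(4),f(s.x).round(1))
E
```

```text
[ 0.6362  0.0508  0.1328 -0.0288] [-2.9 -1.3  2.7 -1.6  0.4 -0.4 -0.1  0.2 -0.5 -0.8 -0.7  0.2  0.9  1.7
  0.   2.2  0.7  2.9 -2.4]
[ 0.6357  0.0507  0.1329 -0.0301] [-2.9 -1.1  3.1 -1.   0.2 -0.1 -0.1  0.7 -0.3 -0.2 -0.7  0.3  0.9  2.
  0.   2.4  0.7  3.1 -2.1]
[ 0.6409  0.0511  0.134  -0.0176] [-3.7 -4.8  0.8 -8.2  0.2 -4.9 -0.5 -5.5 -1.5 -7.8 -1.1 -1.   0.6 -0.6
 -0.1  0.9  0.6  0.7 -0.1]
```

```bash
sed -i 's/^yaw=.*/yaw=-.028; PO=np.array([.637,.051,.133])/' h.py; python3 - <<'E'
from h import *
px=[110+392.5/2.353,145+167.5/2.353]; o,d=ray("wrist",px); n=RP[:,2]
q=o+d*((P(0,0,19)-o)@n)/(d@n); print("roll in panel",(RP.T@(q-PO)*1000).round(1))
go(P(-8,0,50),RT);go(P(-8,0,10),RT)
E
```

```text
roll in panel [-10.3  -0.8  19. ]
shift [-5.4 -2.3 87. ] turn [-0.007  0.003  0.008] rows 2.1
shift [ -5.3  -2.  127. ] turn [-0.007  0.003  0.008] rows 3.0
```

```bash
python3 -m pendant '[[[1,-6,-2,30,-0.007,0.003,0.008],[1,-6,-2,60,-0.007,0.003,0.008],[1,-6,-2,90,-0.007,0.003,0.008],[1,-6,-2,110,-0.007,0.003,0.008],[1,-6,-2,126,-0.007,0.003,0.008]]]';  python3 -m pendant '[[[0.5,0,0,0,0,0,0],[0,0,0,0,0,0,0],[0,0,0,0,0,0,0],[0,0,0,0,0,0,0],[0,0,0,0,0,0,0]]]'; python3 - <<'E'
from h import *
t,r=pose(); g=t+r.as_matrix()[:,2]*.155
print((RP.T@(g-PO)*1000).round(1))
E
```

```text
time_s: 2.53
eef_pos: [0.5244, 0.0516, 0.2531]
eef_rot: [0.006, 0.94, -0.016, 0.342]
wrist_force: [0.9, -0.2, 0.6]
opening: 0.998
grasp_force: 0.0
time_s: 2.95
eef_pos: [0.5236, 0.0532, 0.2558]
eef_rot: [0.005, 0.939, -0.014, 0.343]
wrist_force: [0.1, -0.2, -0.5]
opening: 0.677
grasp_force: 63.9
[-7.5 -1.3 11.9]
```

```bash
python3 -m pendant '[[[0,0,0,-20,0,0,0],[0,0,0,-50,0,0,0],[0,0,0,-85,0,0,0],[0,0,0,-120,0,0,0],[0,0,0,-120,0,0,0]]]';python3 - <<'E'
from h import *
RD=mat([1,-.028,0],[0,0,-1])
go([.419,.06,.11],RD)
E
```

```text
time_s: 3.37
eef_pos: [0.4453, 0.0563, 0.3534]
eef_rot: [0.006, 0.937, -0.014, 0.348]
wrist_force: [1.2, 0.8, 0.2]
opening: 0.676
grasp_force: 64.6
shift [-77.7  -3.1  49.7] turn [ 0.002 -0.712 -0.001] rows 5.7
```

```bash
python3 -m pendant '[[[0,-20,0,5,0,-0.12,0],[0,-40,-1,15,0,-0.24,0],[0,-60,-2,30,0,-0.36,0],[0,-78,-3,40,0.001,-0.48,0],[0,-78,-3,50,0.002,-0.6,-0.001]]]';python3 - <<'E'
from h import *
RD=mat([1,-.028,0],[0,0,-1])
go([.419,.06,.03],RD)
E
```

```text
time_s: 3.78
eef_pos: [0.416, 0.0603, 0.2556]
eef_rot: [-0.0, 0.999, -0.014, 0.044]
wrist_force: [-0.2, 0.8, -1.6]
opening: 0.675
grasp_force: 64.5
shift [-3.3  0.3 70.6] turn [-0.002 -0.088 -0.   ] rows 1.7
```

```bash
python3 -m pendant '[[[0,-2,0,30,-0.002,-0.088,0],[0,-3,0,60,-0.002,-0.088,0],[0,-3,0,70,-0.002,-0.088,0],[0,-3,0,70,-0.002,-0.088,0],[0,-3,0,70,-0.002,-0.088,0]]]';python3 - <<'E'
from h import *
RD=mat([1,-.028,0],[0,0,-1])
go([.419,.06,.014],RD)
E
```

```text
time_s: 4.2
eef_pos: [0.423, 0.0598, 0.1879]
eef_rot: [0.0, 1.0, -0.014, 0.005]
wrist_force: [0.7, -0.2, -0.6]
opening: 0.677
grasp_force: 64.5
shift [-4.2 -0.1 18.9] turn [ 0.    -0.01  -0.001] rows 0.5
```

```bash
python3 -m pendant '[[[0,0,0,8,0,-0.01,0],[0,0,0,15,0,-0.01,0],[0,0,0,19,0,-0.01,0],[0,0,0,20,0,-0.01,0],[0,0,0,20,0,-0.01,0]]]'
```

```text
time_s: 4.62
eef_pos: [0.4238, 0.0598, 0.1689]
eef_rot: [0.0, 1.0, -0.014, 0.001]
wrist_force: [-3.7, -0.9, 9.6]
opening: 0.682
grasp_force: 70.3
```

```bash
python3 -m pendant '[[[0.8,0,0,-1,0,0,0],[1,0,0,-1,0,0,0],[1,0,0,-1,0,0,0],[1,0,0,-1,0,0,0],[1,0,0,-1,0,0,0]]]';python3 -m pendant '[[[1,0,0,-20,0,0,0],[1,0,0,-50,0,0,0],[1,0,0,-90,0,0,0],[1,0,0,-130,0,0,0],[1,0,0,-150,0,0,0]]]'; python3 - <<'E'
from h import *
im=ctrl.camera("wrist"); cv2.imwrite("pics/w2.png",im[:,:,::-1])
r=np.array([.535,-.243]);t=np.array([.406,-.283]); u=(r-t)/np.linalg.norm(r-t); print(u)
g=r-u*.058; go([*g,.12],mat([*u,0],[0,0,-1]))
E
```

```text
time_s: 5.03
eef_pos: [0.4233, 0.0598, 0.169]
eef_rot: [0.0, 1.0, -0.014, 0.001]
wrist_force: [-0.3, -0.3, -0.9]
opening: 1.001
grasp_force: 0.0
time_s: 5.45
eef_pos: [0.4242, 0.0598, 0.3234]
eef_rot: [0.0, 1.0, -0.014, 0.003]
wrist_force: [1.6, -0.8, 0.1]
opening: 0.994
grasp_force: 0.0
[0.95513638 0.29616632]
shift [ 62.6 318.2  52.1] turn [ 0.003 -0.011 -0.329] rows 7.9
```

View pics/w2.png

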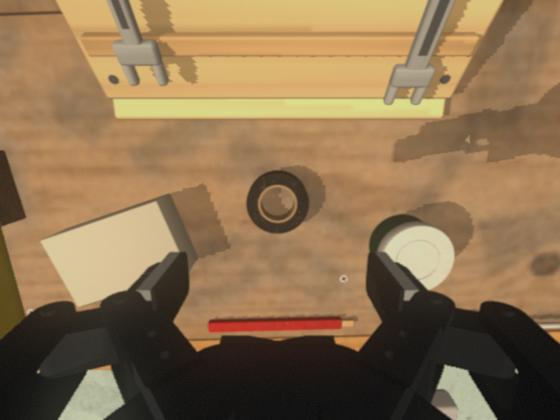

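The roll lies flat at (278,202), clear of the carton, the tin and the rack. Next I move over to the spanner.

```bash
python3 -m pendant '[[[1,63,318,20,0.003,-0.011,-0.329],[1,63,318,20,0.003,-0.011,-0.329],[1,63,318,20,0.003,-0.011,-0.329],[1,63,318,20,0.003,-0.011,-0.329],[1,63,318,20,0.003,-0.011,-0.329]]]'; python3 - <<'E'
from h import *
r=np.array([.535,-.243]);t=np.array([.406,-.283]); u=(r-t)/np.linalg.norm(r-t)
g=r-u*.058; go([*g,.12],mat([*u,0],[0,0,-1]))
E
```

```text
time_s: 5.92
eef_pos: [0.4552, -0.1299, 0.307]
eef_rot: [-0.001, 0.989, 0.151, -0.005]
wrist_force: [0.9, -0.1, 0.2]
opening: 1.003
grasp_force: 0.0
shift [-15.2 131.8  31.5] turn [-0.004  0.009  0.002] rows 3.3
```

```bash
python3 -m pendant '[[[1,-15,132,31,-0.004,0.009,0.002],[1,-15,132,31,-0.004,0.009,0.002],[1,-15,132,31,-0.004,0.009,0.002],[1,-15,132,31,-0.004,0.009,0.002],[1,-15,132,31,-0.004,0.009,0.002]]]';python3 -m pendant '[[[1,0,0,0,0,0,0],[1,0,0,0,0,0,0]]]'; python3 - <<'E'
from h import *
im=ctrl.camera("wrist")[:,:,::-1].copy(); cv2.imwrite("pics/w3raw.png",im)
for n,p in (("ring",[.535,-.243,.01]),("tail",[.406,-.283,.005])):
    u=proj("wrist",np.array(p)); print(n,u); cv2.circle(im,tuple(int(round(v)) for v in u),2,(0,0,255),-1)
t,r=pose(); g=t+.155*r.as_matrix()[:,2]; print(g,proj("wrist",g))
cv2.imwrite("pics/w3.png",cv2.resize(im[80:380,80:480],(800,600),interpolation=cv2.INTER_CUBIC))
E
```

```text
time_s: 6.33
eef_pos: [0.4795, -0.2616, 0.2745]
eef_rot: [-0.0, 0.989, 0.147, -0.001]
wrist_force: [-0.1, 0.1, -1.0]
opening: 1.002
grasp_force: 0.0
time_s: 6.5
eef_pos: [0.4795, -0.2575, 0.2756]
eef_rot: [-0.001, 0.989, 0.149, -0.001]
wrist_force: [-0.9, 0.9, -0.5]
opening: 0.998
grasp_force: 0.0
ring [281.03842863 139.37835245]
tail [280.73598089 291.61999796]
[ 0.47951773 -0.25715571  0.12089562] [277.25239078 275.12590989]
```

View pics/w3.png

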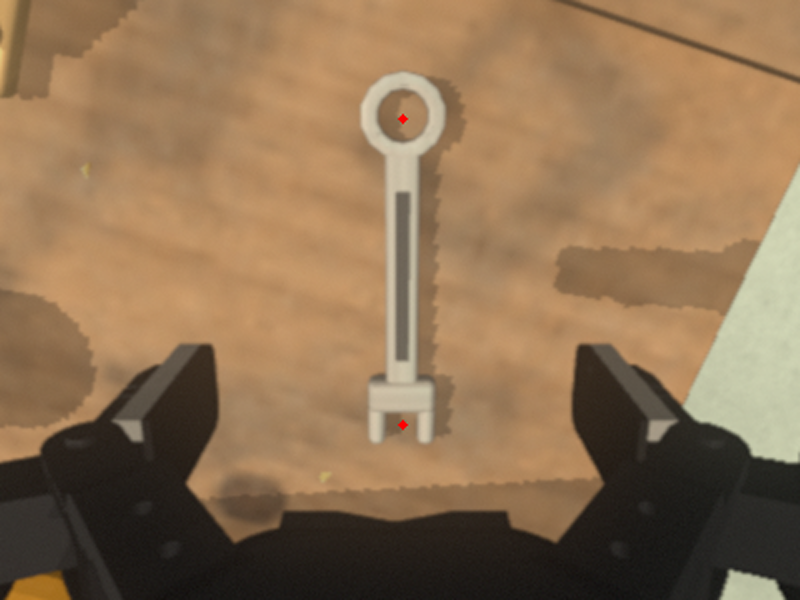

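The spanner is straight along the tool's x axis, with its eye at about (281.5,137) and jaw tips at row 299. That matches the estimate, so I descend and grip the shank.

```bash
cat >> h.py <<'E'
E
python3 - <<'E'
from h import *
r=at("wrist",(281.3,137.2),.008);t=at("wrist",(281.3,299),.005); print(r,t,np.linalg.norm((r-t)[:2]))
u=(r-t)[:2];u/=np.linalg.norm(u); g=r[:2]-u*.058
go([*g,.06],mat([*u,0],[0,0,-1]));go([*g,.02],mat([*u,0],[0,0,-1]))
E
```

```text
[ 0.53657843 -0.24274493  0.008     ] [ 0.39892287 -0.28574568  0.005     ] 0.14421552591948658
shift [ 0.7  3.2 60.9] turn [-0.001  0.001 -0.003] rows 1.5
shift [  0.7   3.2 100.9] turn [-0.001  0.001 -0.003] rows 2.4
```

```bash
python3 -m pendant '[[[1,1,3,40,-0.001,0.001,-0.003],[1,1,3,75,-0.001,0.001,-0.003],[1,1,3,95,-0.001,0.001,-0.003],[1,1,3,100,-0.001,0.001,-0.003],[1,1,3,100,-0.001,0.001,-0.003]]]'; python3 -m pendant '[[[0.5,0,0,0,0,0,0],[0.3,0,0,0,0,0,0],[0.3,0,0,0,0,0,0],[0.3,0,0,0,0,0,0],[0.3,0,0,0,0,0,0]]]';  python3 -m pendant '[[[0,0,0,0,0,0,0],[0,0,0,0,0,0,0],[0,0,0,0,0,0,0],[0,0,0,0,0,0,0],[0,0,0,0,0,0,0]]]'
```

```text
time_s: 6.97
eef_pos: [0.4811, -0.2596, 0.1749]
eef_rot: [-0.001, 0.989, 0.151, -0.001]
wrist_force: [-0.5, -0.8, 0.2]
opening: 0.995
grasp_force: 0.0
time_s: 7.38
eef_pos: [0.4819, -0.2616, 0.177]
eef_rot: [0.001, 0.989, 0.15, 0.001]
wrist_force: [-0.4, -0.1, 0.6]
opening: 0.308
grasp_force: 0.0
time_s: 7.8
eef_pos: [0.4818, -0.2616, 0.1768]
eef_rot: [0.001, 0.989, 0.15, 0.001]
wrist_force: [-0.6, 2.0, 6.0]
opening: 0.134
grasp_force: 58.7
```

```bash
python3 -m pendant '[[[0,0,0,-15,0,0,0],[0,0,0,-50,0,0,0],[0,0,0,-90,0,0,0],[0,0,0,-130,0,0,0],[0,0,0,-165,0,0,0]]]'; python3 -m pendant '[[[0,0,0,0,0,0,0],[0,0,0,0,0,0,0]]]'; python3 - <<'E'
from h import *
im=ctrl.camera("wrist")[:,:,::-1].copy(); cv2.imwrite("pics/w4.png",cv2.resize(im[60:360,80:480],(800,600),interpolation=cv2.INTER_CUBIC))
go(P(-58,0,22+100),RT)
t,r=pose(); print(t,proj("wrist",t+r.apply([.058,0,.167])),proj("wrist",t+r.apply([-.087,0,.172])))
E
```

```text
time_s: 8.22
eef_pos: [0.4813, -0.2612, 0.3432]
eef_rot: [0.001, 0.989, 0.15, 0.001]
wrist_force: [0.6, -2.0, -0.8]
opening: 0.135
grasp_force: 59.2
time_s: 8.38
eef_pos: [0.482, -0.2618, 0.3436]
eef_rot: [0.002, 0.989, 0.15, 0.002]
wrist_force: [-0.6, -0.3, -2.1]
opening: 0.135
grasp_force: 59.2
shift [  30.8 -323.9   32.8] turn [-0.114  0.69   0.316] rows 7.8
[ 0.48129292 -0.26119832  0.34117936] [277.14302298 145.54319646] [277.37731765 394.33282691]
```

View pics/w4.png

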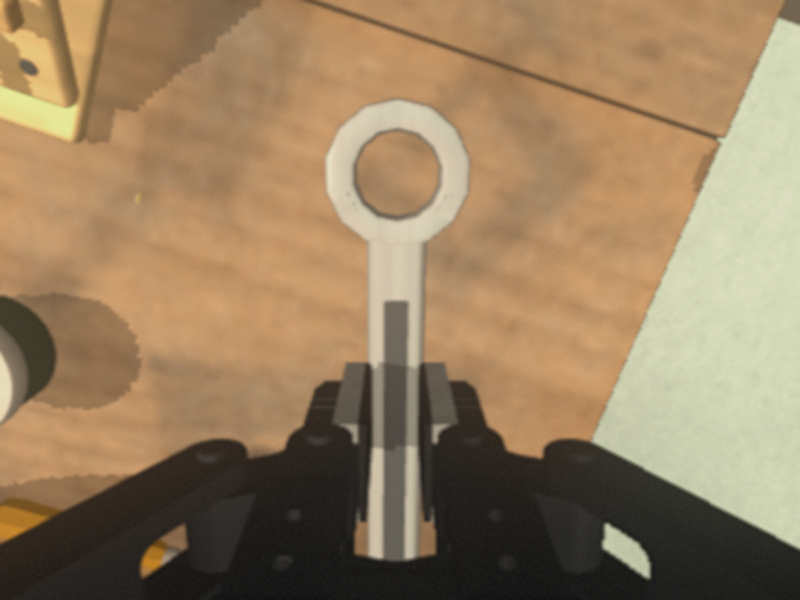

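The spanner is held straight. Its eye is at full-image (278.5,146), as predicted (58 mm ahead of the grasp, about 0.5 mm toward +y). Next is the standoff over the middle peg.

```bash
python3 -m pendant '[[[0,31,-324,0,-0.114,0.69,0.316],[0,31,-324,0,-0.114,0.69,0.316],[0,31,-324,0,-0.114,0.69,0.316],[0,31,-324,0,-0.114,0.69,0.316],[0,31,-324,0,-0.114,0.69,0.316]]]'; python3 - <<'E'
from h import *
go(P(-58,0,22+70),RT)
E
```

```text
time_s: 8.85
eef_pos: [0.437, -0.0557, 0.338]
eef_rot: [0.002, 0.96, 0.015, 0.281]
wrist_force: [1.2, 0.8, -0.8]
opening: 0.138
grasp_force: 59.3
shift [ -27.8 -113.2   43.5] turn [-0.022  0.129  0.053] rows 3.0
```

```bash
python3 -m pendant '[[[0,-15,-60,20,-0.022,0.129,0.053],[0,-28,-100,35,-0.022,0.129,0.053],[0,-28,-113,43,-0.022,0.129,0.053],[0,-28,-113,43,-0.022,0.129,0.053],[0,-28,-113,43,-0.022,0.129,0.053]]]';python3 -m pendant '[[[0,0,0,0,0,0,0],[0,0,0,0,0,0,0]]]';  python3 - <<'E'
from h import *
im=ctrl.camera("wrist")[:,:,::-1].copy(); cv2.imwrite("pics/w5.png",cv2.resize(im[60:360,80:480],(800,600),interpolation=cv2.INTER_CUBIC))
go(P(-58,0,22+70),RT)
t,r=pose(); c=lambda p:(proj("wrist",p)-[80,60])*2
print(c(t+r.apply([.058,.0005,.167])),[c(P(0,y,24)) for y in(-100,0,100)],c(P(35,150,-10)),c(P(35,-150,-10)))
E
```

```text
time_s: 9.27
eef_pos: [0.4324, 0.0574, 0.2837]
eef_rot: [0.004, 0.941, -0.008, 0.338]
wrist_force: [-0.1, -0.1, -1.3]
opening: 0.136
grasp_force: 59.4
time_s: 9.43
eef_pos: [0.435, 0.0537, 0.2873]
eef_rot: [0.006, 0.94, -0.011, 0.342]
wrist_force: [0.7, -0.2, -2.2]
opening: 0.133
grasp_force: 59.4
shift [-2.8 -3.3  1.2] turn [ 0.002 -0.     0.004] rows 0.1
[396.3302669  169.75150142] [array([695.72705284, 170.09628512]), array([383.28310709, 169.0710761 ]), array([ 69.8337347 , 168.04256801])] [-33.21887363  63.16080368] [800.66651853  66.34353316]
```

View pics/w5.png

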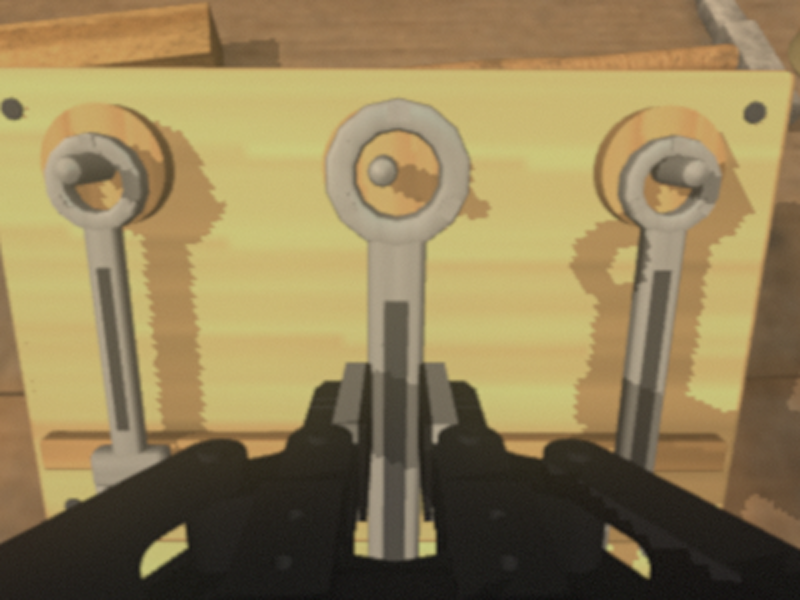

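```bash
python3 -m pendant '[[[0,-3,-4,0,0,0,0.004],[0,-3,-4,15,0,0,0.004],[0,-3,-4,30,0,0,0.004],[0,-3,-4,36,0,0,0.004],[0,-3,-4,36,0,0,0.004]]]'; python3 - <<'E'
from h import *
im=ctrl.camera("wrist")[:,:,::-1].copy(); cv2.imwrite("pics/w6.png",cv2.resize(im[60:260,180:380],(600,600),interpolation=cv2.INTER_CUBIC))
go(P(-58,0.5,22),RT)
E
```

```text
time_s: 9.9
eef_pos: [0.4562, 0.0567, 0.2574]
eef_rot: [0.006, 0.94, -0.014, 0.341]
wrist_force: [-0.3, -0.1, -1.1]
opening: 0.135
grasp_force: 59.3
shift [ 0.6  0.3 35.1] turn [ 0.001  0.001 -0.   ] rows 0.8
```

View pics/w6.png

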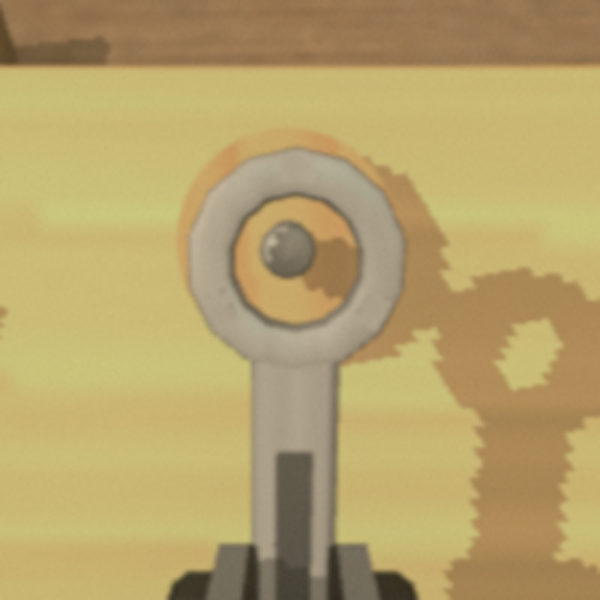

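The peg tip (288,249) is well inside the eye (297,259). I add a small correction and push down.

```bash
python3 -m pendant '[[[0,0,-1.5,6,0,0,0],[0,0,-1.5,14,0,0,0],[0,0,-1.5,22,0,0,0],[0,0,-1.5,29,0,0,0],[0,0,-1.5,32,0,0,0]]]'; python3 -m pendant '[[[0,0,0,2,0,0,0],[0,0,0,3,0,0,0],[0,0,0,3,0,0,0]]]'; python3 - <<'E'
from h import *
go(P(-58,0.5,22),RT)
E
```

```text
time_s: 10.37
eef_pos: [0.4767, 0.0588, 0.2334]
eef_rot: [0.005, 0.94, -0.012, 0.342]
wrist_force: [0.5, 0.7, -1.8]
opening: 0.131
grasp_force: 59.4
time_s: 10.62
eef_pos: [0.4776, 0.0589, 0.232]
eef_rot: [0.005, 0.939, -0.012, 0.343]
wrist_force: [-17.7, -3.1, 16.0]
opening: 0.134
grasp_force: 62.4
shift [0.6 3.  1.4] turn [ 0.    -0.001  0.002] rows 0.1
```

```bash
python3 -m pendant '[[[0.3,0,0,-1,0,0,0],[0.5,0,0,-1,0,0,0],[0.5,0,0,-1,0,0,0],[0.5,0,0,-1,0,0,0]]]';python3 -m pendant '[[[0.5,0,0,-20,0,0,0],[0.5,0,0,-50,0,0,0],[0.5,0,0,-85,0,0,0],[0.5,0,0,-120,0,0,0],[0.5,0,0,-120,0,0,0]]]'; python3 - <<'E'
from h import *
im=ctrl.camera("wrist")[:,:,::-1].copy(); im2=ctrl.camera("top")[:,:,::-1]
cv2.imwrite("pics/w7.png",np.hstack([cv2.resize(im[100:400,80:480],(400,300)),cv2.resize(im2[150:300,140:340],(400,300))]))
E
```

```text
time_s: 10.95
eef_pos: [0.4778, 0.0589, 0.2324]
eef_rot: [0.005, 0.939, -0.012, 0.342]
wrist_force: [0.1, -0.3, 0.2]
opening: 0.496
grasp_force: 0.0
time_s: 11.37
eef_pos: [0.3996, 0.0615, 0.3308]
eef_rot: [0.006, 0.937, -0.011, 0.349]
wrist_force: [1.9, -0.0, 1.2]
opening: 0.494
grasp_force: 0.0
```

View pics/w7.png

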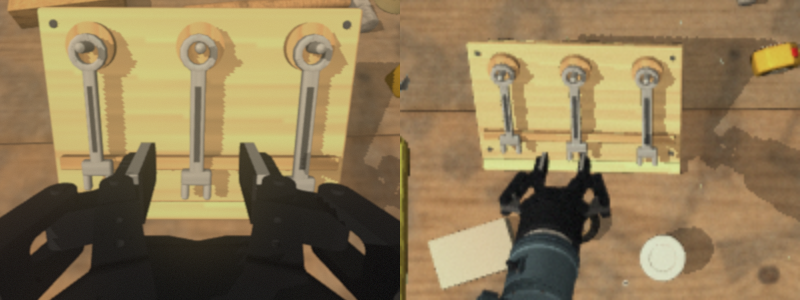

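The spanner hangs on the middle peg at (200,48), pointing straight down the slope and level with its neighbours. The bystanders are where they were.

```bash
python3 -c "
from bench import ctrl
print(ctrl.hand_in())"
```

```text
the job is handed in; nothing more can be done
None
```

I laid the roll of tape flat on clear bench between the carton and the tin, hung the loose spanner on the freed middle peg down to the collar and pointing straight down the slope, and handed the job in at about 11 s; no verdict came back, and the arm hid the roll in the last picture.

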